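# Prove the beam stop, then hold the attenuator at its third click

### The arm

A 6-joint arm with a two-finger parallel gripper is mounted at the origin on the work surface. World frame = base frame: x ahead of the robot, y to its left, z up, the work surface at z = 0. Lengths are in m, angles in rad, forces in N, time in s.
With the tool pointing down it reaches from about 0.3 to 0.775 m from the base axis. Payload 14.6 kg.
Tool frame: the origin (TCP) lies at the very end of the fingers, on their centre line; the grasp point (between the pads) lies 19 mm behind it (manip.hold_point_z is the distance from the TCP to the grasp point, in m); z points along the fingers, y is the line along which they close (so a half turn about z gives the same grasp; the last joint's range is limited). The gripper opens to 94 mm and grips with 3 to 60 N. Pads are 16 mm wide; open, the fingers measure 119 mm over their backs; the gripper's body (75 mm by 177 mm) begins 78 mm behind the grasp point.
Start: joints at [1.208, 0.3, 1.521, -0, 1.321, -0.067], TCP at [0.16, 0.526, 0.205] pointing down, gripper open.
Joint ranges: [-3.03, 3.03], [-0.79, 2.21], [0.23, 2.52], [-1.04, 4.18], [0, 3.07], [-2.55, 2.55]. Speed limits (rad/s): [2.22, 2.22, 2.57, 3.14, 3.14, 3.14].

### API

Orientations are given as a rotation vector (axis times angle).
In Python, from workcell import manip, imaging, finder gives the robot as it stands.
- The arm moves only by the shell command python3 -m handwheel 'ROWS' [OPENING] [FORCE]. ROWS is JSON, a list of rows, each a list of 2 entries, a list of its own where there are three numbers: the shift along the tool's x, y, z in mm, then the turn about the tool's z in units of 5 degrees (1.0 is 5 degrees). A call has 1 to 5 rows; each row is the pose to reach, as a shift and turn from the pose commanded when the call began, along the tool's axes at that moment; what a row does not reach only later rows make up. A row lasts 1/10 s, in which the tool goes at most 50 mm and 8.59 degrees, less where a joint would pass 70% of its speed; a pose out of reach is approached as far as the arm can. A call with a gripper value outside its range is refused whole. OPENING is the opening, from 0 (shut) to 1 (fully open), set as the call begins (- or left out, the last holds). The fingers move at their own pace and stop on an object; FORCE is the grip in N (left out, the last holds). Time passes only in rows, so rows that repeat a pose let the fingers close. It gives the time, the measured TCP pose, the force, the opening and the grip force at its end, in the units of the state.
- manip.get_obs(): the state, without advancing time (a new reading comes with each control period).
- imaging.capture(name): name is "scene" or "top"; returns (picture, depth): 384x512x3 uint8, red, green, blue; 384x512 float32, m along the optical axis (not along the pixel's ray), 0 where there is no reading.
- imaging.calibration(name): a dict with "fx", "fy", "cx", "cy" (pixels), "xyz" and "rotation" of the camera in the world. Camera axes: x right, y down, z forward; pixel columns grow to the right and rows downward; lengths in m; the calibration is good to about 2 mm. A picture is of the moment at which its call begins. calibration takes no time and is no camera call.
- manip.job_done(): hands the job in; it is judged then, once.
Trained networks look in the newest picture that a camera, given by its name, has taken for a name from the list of things; names that differ only in an ending like _2 or _b are one class to them, and where a whole thing is asked for, a point or a joint stands for the part that bears it (a point fixed in the world has none). Each returns a list of dicts, best first, with "p" (0 to 1); they miss things now and then, are a little off and sometimes report something else, mostly with a low value. They report only what shows in the picture. A call takes as long as a camera call.
- finder.regions_of(target, camera): "pixels" (384x512 bool, what is visible of it) and "bbox" ([left, top, right, bottom] in pixels, round what is visible of it).
The state is a dict: "t": time; "q": joint angles; "joint_velocities": joint speeds; "effort": joint torques, N m; "position": TCP position; "ee_rot": TCP orientation; "ft_force": force on the tool from outside, world axes, zero at the start; "torque": the same for the moment, N m; "width": opening from 0.0 (shut) to 1.0 (fully open); "grip_force": force on a finger pad.
Only numpy, scipy, OpenCV 4.12 (cv2) and the standard library are available. Lean on these libraries where they do the work, as an engineer would, in place of code of your own. Each camera call takes 0.05 s, during which the arm holds its last target. There are 200 camera calls.

### The job

Get the laser bench ready for an alignment look: prove the beam stop by pushing the mushroom button on the interlock box right down until it latches, then twist its head clockwise so that it springs back up. After that take the bar knob on top of the beam attenuator and turn it clockwise from home, counting the clicks by feel, to the third stop and never on to the fourth; it is sprung shut, so finish while still holding it steady there. Leave the loose optics and the driver on the bench where they are.

Things in the scene. Friction and masses are not known exactly. Their poses are not given: they have to be found in the camera images.
- interlock_box: grey metal box fixed to the table, 114 (x) x 88 (y) x 64 mm high, origin at the centre of its underside; its flat lid (z = 64 mm) carries one mushroom button on the vertical line through the origin, in a bezel 33 mm across and 5 mm high; nothing else stands on the lid. Key switch and lamps on the front (-x), sockets at the back.
- mushroom_top (a point): centre of the top of the round mushroom head, 40 mm across; rides and turns with it, z up. Its straight rim lies 5 to 17 mm below this point (17 = underside). This point is 31 mm above the lid when the button is up, 25.3 mm when latched, 23 mm when bottomed. Grip the rim from above across any diameter, fingertips just clear of the lid.
- mushroom (a joint): how far the button is pushed down, in m: 0 up, 0.008 bottomed. It pushes back with 4 N at the top rising to 8 N at the bottom; near 0.0065 it latches by itself and then stays at about 0.0058 when let go. Press straight down on the centre until it bottoms (a push of about 10 N), then let go or grip: it stays down.
- mushroom_head (a joint): clockwise twist of the head seen from above, in rad: 0 at rest, 0.75 at its end stop. Twisting a latched head by 0.6 to 0.75 (under 0.06 N m) frees the latch; the button then rises by itself when the head is let go or lifted, and the head turns back to 0 by its own weak spring.
- attenuator: beam attenuator bolted to the table: black base plate 70 (x) x 104 (y) x 10 mm, steel pillar, black housing 74 x 74 mm from z = 45 to 99 mm, beam ports on its +y and -y sides (106 mm over both), bare metal scale plate at z = 100 mm with six marks (home and five stops). Origin at the centre of the underside, on the knob's upright axis.
- knob_base (a point): bar knob on top of the attenuator: a disc 48 mm across, 1 to 9 mm above the scale plate, and on it a straight grip bar 46 mm long (own x), 14 mm thick (y), its top 35 mm above the plate. This point: on the axis at scale plate level, 100 mm above the table. White line on the bar's -x end: the pointer. At home its axes are the attenuator's.
- knob_grip (a point): point on the knob's axis, 27 mm above the scale plate and 8 mm below the top of the bar; x axis along the bar. Pinch the bar across its 14 mm thickness with the fingertips just clear of the disc.
- knob (a joint): clockwise turn of the knob seen from above, rad; 0 = home, where it starts and a spring returns it if let go. Click stops every 24 degrees: 0.419, 0.838, third 1.257, fourth 1.676, end 2.094. The spring pulls back with 0.125 N m at home, 0.165 at the third stop; a click adds up to 0.09 N m while climbing out of a stop and takes off as much dropping into the next.
- lens_mount: loose bystander: lens in a round holder on a post, base 50 x 75 mm, 113 mm high; origin at the centre of its underside
- mirror_mount: loose bystander: mirror in a square adjustable mount on a post, base 50 x 75 mm, 113 mm high; origin at the centre of its underside
- driver: loose bystander: black-handled driver about 170 mm long lying on the table along its own x axis, handle to -x; origin on the table under the tool

How it is judged:
On the way, in this order (a step that is already met when the one before it is completed fails the run):
1. the mushroom button is pushed down past its latch (value of joint mushroom above 0.0052 m), for 0.2 s.
2. the latched head is twisted clockwise while it is still down (value of joint mushroom_head above 0.2 rad and value of joint mushroom above 0.0045 m), for 0.02 s.
3. the button has sprung back up (value of joint mushroom below 0.0015 m), for 0.1 s.
4. the knob is held at the third stop (value of joint knob between 1.107 and 1.407 rad and contact force between the fingers and knob above 2 N), for 0.3 s.
At the end, for the whole second after the job is handed in: The robot's fingers are still on the knob (more than 2 N) and hold it steady at the third stop (within 0.15 rad of 1.257), the mushroom button is up again (within 1.5 mm), and the lens mount, mirror mount and driver are within 20 mm of where they stood (all of step 4 and velocity of joint knob between -0.15 and 0.15 rad/s and value of joint mushroom below 0.0015 m and distance of each of lens_mount, mirror_mount, driver from where it was at the start of the episode below 0.02 m); the arm keeps its last pose, push and grip.
It fails at once if the knob is run on past the third stop towards the fourth (value of joint knob above 1.5 rad).
It fails at once if a bystander is knocked about or tipped (distance of any of lens_mount, mirror_mount, driver from where it was at the start of the episode above 0.02 m or angle between any of lens_mount, mirror_mount's own z axis and vertical above 0.3 rad).
It also fails if it takes over 64 s, if anything falls off the work surface, if the arm or the gripper's body presses on something with over 40 N, if the wrist force passes 120 N, or if a joint passes its speed limit or range.

## Working session

There is one attempt and no reset: what is moved stays moved. The work goes in short steps, Python scripts to look and compute and a shell command to move; the robot and the scene stay as the last step left them, time stands still between calls to the robot, and variables do not carry over. Pictures are saved under pics/ and viewed, at most 10 in all, crops included, and the job is handed in when it is done.

```bash
mkdir -p pics; cat > h.py <<'E'
import numpy as np, cv2
from workcell import manip, imaging, finder
def cloud(cam):
    pic,d=imaging.capture(cam); c=imaging.calibration(cam)
    v,u=np.mgrid[:384,:512]
    P=np.stack([(u-c['cx'])/c['fx']*d,(v-c['cy'])/c['fy']*d,d],-1)
    R=np.array(c['rotation'],float)
    if R.shape!=(3,3): R=cv2.Rodrigues(R)[0]
    return pic,d,P@R.T+np.array(c['xyz'])
E
python3 - <<'E'
from h import *
o=manip.get_obs(); print({k:np.round(v,3) for k,v in o.items()})
for cam in ('top','scene'):
    pic,d,W=cloud(cam); cv2.imwrite(f'pics/{cam}.png',pic[:,:,::-1])
    np.savez(f'{cam}.npz',W=W,d=d,pic=pic)
    print(cam,imaging.calibration(cam)['xyz'])
    for n in ('interlock_box','mushroom_top','attenuator','knob_base','lens_mount','mirror_mount','driver'):
        for r in finder.regions_of(n,cam)[:2]:
            m=r['pixels']&(d>0); w=W[m]
            z=np.percentile(w[:,2],97) if len(w) else 0
            t=w[w[:,2]>z-.006]
            print(n,round(r['p'],2),r['bbox'],m.sum(),'ztop',z.round(3),'topctr',((np.percentile(t,2,0)+np.percentile(t,98,0))/2).round(3),'lo',np.percentile(w,2,0).round(3),'hi',np.percentile(w,98,0).round(3))
E
```

```text
{'t': np.float64(0.0), 'q': array([ 1.208,  0.301,  1.522,  0.   ,  1.321, -0.067]), 'joint_velocities': array([ 0.001, -0.001, -0.001,  0.001,  0.001,  0.001]), 'effort': array([ 1.0000e-03, -5.3181e+01, -3.5275e+01,  7.1000e-02,  2.4000e-02,
       -0.0000e+00]), 'position': array([0.16 , 0.526, 0.205]), 'ee_rot': array([-4.630e-01, -3.107e+00,  2.000e-03]), 'ft_force': array([ 0.484, -0.141, -0.511]), 'torque': array([ 0.033, -0.011, -0.016]), 'grip_force': np.float64(0.0), 'width': np.float64(1.0)}
top [0.5399062  0.00286461 1.34770347]
interlock_box 0.93 [209.0, 185.3, 243.2, 227.2] 1199 ztop 0.095 topctr [0.594 0.119 0.095] lo [0.537 0.076 0.035] hi [0.649 0.16  0.097]
mushroom_top 0.55 [217.4, 198.1, 231.9, 212.3] 118 ztop 0.099 topctr [0.594 0.118 0.097] lo [0.578 0.099 0.089] hi [0.609 0.133 0.1  ]
attenuator 0.68 [290.0, 209.8, 333.1, 244.3] 918 ztop 0.137 topctr [ 0.527 -0.141  0.136] lo [ 0.486 -0.187  0.007] hi [ 0.565 -0.091  0.138]
knob_base 0.81 [309.0, 216.7, 327.8, 238.0] 229 ztop 0.139 topctr [ 0.527 -0.14   0.138] lo [ 0.506 -0.163  0.104] hi [ 0.547 -0.12   0.14 
[... 1114 characters left out ...]
.396 0.112]
attenuator 0.66 [208.3, 155.0, 246.7, 208.2] 1552 ztop 0.132 topctr [ 0.531 -0.138  0.132] lo [ 0.451 -0.187  0.001] hi [ 0.573 -0.09   0.136]
knob_base 0.62 [220.9, 153.6, 233.2, 169.9] 190 ztop 0.137 topctr [ 0.532 -0.139  0.134] lo [ 0.469 -0.189  0.079] hi [ 0.551 -0.121  0.137]
lens_mount 0.66 [397.3, 213.2, 429.4, 259.2] 690 ztop 0.11 topctr [0.501 0.371 0.109] lo [0.458 0.347 0.002] hi [0.531 0.396 0.112]
mirror_mount 0.62 [145.1, 138.7, 169.4, 180.6] 569 ztop 0.115 topctr [ 0.525 -0.412  0.113] lo [ 0.406 -0.525  0.001] hi [ 0.547 -0.374  0.116]
driver 0.88 [236.8, 241.1, 258.1, 293.2] 454 ztop 0.028 topctr [0.779 0.056 0.025] lo [0.662 0.025 0.001] hi [0.82  0.075 0.028]
```

```bash
python3 - <<'E'
from h import *
o={c:np.load(c+'.npz') for c in('top','scene')}
def rect(c,lo,hi,xy,r):
    W=o[c]['W']; m=(W[...,2]>lo)&(W[...,2]<hi)&(np.hypot(W[...,0]-xy[0],W[...,1]-xy[1])<r)&(o[c]['d']>0)
    p=W[m][:,:2]; (cx,cy),s,a=cv2.minAreaRect((p*1000).astype(np.float32)); e=cv2.fitEllipse((p*1000).astype(np.float32)) 
    w,v=np.linalg.eigh(np.cov(p.T)); print(c,lo,m.sum(),'rect',np.round([cx,cy,*s,a],1),'mean',(p.mean(0)*1000).round(1),'axis deg',np.degrees(np.arctan2(v[1,1],v[0,1])).round(1),'std',(w**.5*1000).round(1))
for c in o:
    rect(c,.122,.15,(.529,-.14),.04)
    rect(c,.09,.15,(.595,.1185),.04)
    rect(c,.055,.08,(.595,.1185),.09)
    rect(c,.092,.108,(.529,-.14),.06)
t=o['top']['pic'][:,:,::-1]; s=o['scene']['pic'][:,:,::-1]
a=cv2.resize(t[180:260,200:345],(800,441),interpolation=cv2.INTER_CUBIC); cv2.imwrite('pics/tcrop.png',a)
E
```

```text
top 0.122 92 rect [ 527.  -141.    46.2   14.4   21.6] mean [ 527.  -140.1] axis deg -158.2 std [ 4.3 13.4]
top 0.09 138 rect [592.8 116.7  36.8  38.   28.5] mean [593.4 117.6] axis deg -154.5 std [9.6 9.6]
top 0.055 998 rect [593.2 117.9 113.6  88.2   0.8] mean [592.8 117.5] axis deg -179.6 std [26.8 35. ]
top 0.092 496 rect [ 528.1 -143.7   74.3   85.6   21.9] mean [ 527.  -139.9] axis deg 116.8 std [23.9 24.3]
scene 0.122 77 rect [ 530.4 -140.1   46.6   15.    20.2] mean [ 534.7 -137. ] axis deg -161.1 std [ 4.4 14.1]
scene 0.09 133 rect [596.4 118.3  35.9  36.8  30.6] mean [598.3 118.9] axis deg 154.5 std [9.3 9.7]
scene 0.055 944 rect [594.5 118.   88.2 116.9  89.7] mean [607.4 122.2] axis deg 167.2 std [26.5 33.3]
scene 0.092 320 rect [ 529.3 -140.2   74.3   73.4   21.5] mean [ 541.  -132.3] axis deg 134.1 std [20.6 24.5]
```

View pics/tcrop.png

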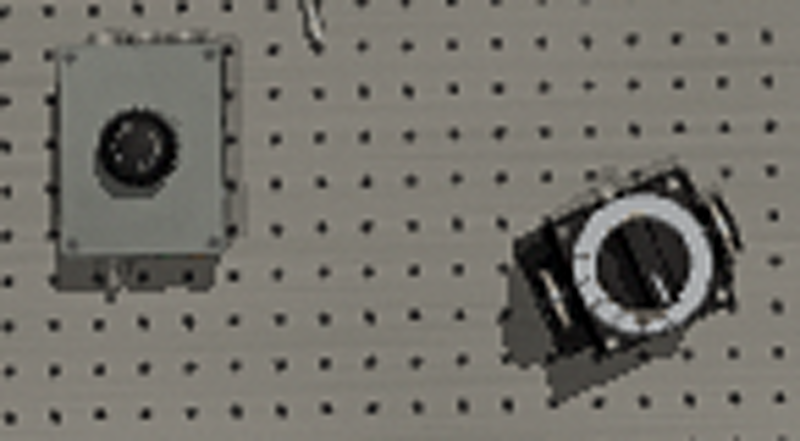

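View pics/scene.png

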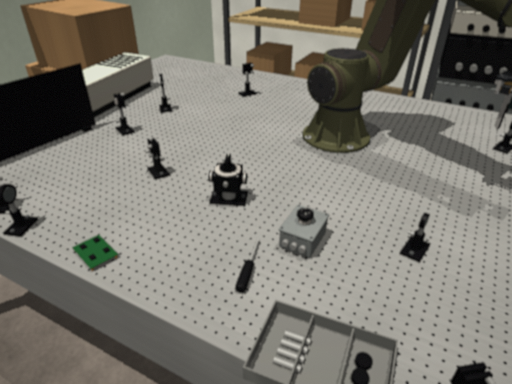

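The crop shows the mushroom at about (138,148). The knob is at (645,263), with its white pointer at (660,290), so home yaw is +21.6°. In the scene view the space around both is clear. Next I close the fingers and move over to the button.

```bash
cat >> h.py <<'E'
def to(x,y,z):
    o=manip.get_obs(); R=cv2.Rodrigues(np.array(o['ee_rot']))[0]
    print('t',round(float(o['t']),2),'shift mm',((np.array([x,y,z])-o['position'])@R*1000).round(1),'pos',np.round(o['position'],4),'yawY',np.degrees(np.arctan2(R[1,1],R[0,1])).round(1),'tilt',R[:,2].round(3),'F',np.round(o['ft_force'],1),'M',np.round(o['torque'],2),'w',round(float(o['width']),3),'q',np.round(o['q'],2))
E
python3 -m handwheel '[[[-45,-22,0],0],[[-90,-44,0],0],[[-135,-66,0],0],[[-180,-88,0],0],[[-220,-109,0],0]]' 0 20
python3 -m handwheel '[[[-45,-22,0],0],[[-90,-44,0],0],[[-135,-66,0],0],[[-180,-88,0],0],[[-220,-109,0],0]]'
python3 -m handwheel '[[[-45,-22,20],0],[[-94,-46,60],0],[[-94,-46,85],0],[[-94,-46,85],0]]'
python3 -c "from h import *; to(.594,.118,.1)"
```

```text
t: 1.3
position: [0.3403, 0.356, 0.2056]
ee_rot: [0.463, 3.107, 0.0]
ft_force: [1.0, 1.3, -0.6]
width: 0.611
grip_force: 0.0
t: 1.8
position: [0.5191, 0.1874, 0.2055]
ee_rot: [0.464, 3.107, 0.0]
ft_force: [1.4, 0.5, 0.3]
width: 0.188
grip_force: 0.0
t: 2.2
position: [0.593, 0.1158, 0.1152]
ee_rot: [-0.466, -3.099, 0.004]
ft_force: [-0.6, 0.6, -0.0]
width: 0.007
grip_force: 0.0
t 2.2 shift mm [-0.4  2.5 15.2] pos [0.593  0.1158 0.1152] yawY 72.9 tilt [-0.008 -0.001 -1.   ] F [-0.6  0.6 -0. ] M [-0.02 -0.   -0.02] w 0.007 q [ 0.13  0.51  1.45 -0.    1.19 -1.14]
```

```bash

python3 -m handwheel '[[[0,0,0],0],[[0,1,10],0],[[0,2,17],0],[[0,2,17],0]]'
python3 -c "from h import *; to(.594,.118,.087)"
python3 -m handwheel '[[[0,0,2],0],[[0,0,4],0],[[0,0,6],0],[[0,0,6],0],[[0,0,6],0]]'
python3 -c "from h import *; to(.594,.118,.087)"
```

```text
t: 2.6
position: [0.5942, 0.1206, 0.1032]
ee_rot: [-0.461, -3.107, 0.0]
ft_force: [-0.4, -0.2, -0.4]
width: 0.006
grip_force: 0.0
t 2.6 shift mm [-0.5 -2.5 16.2] pos [0.5942 0.1206 0.1032] yawY 73.1 tilt [-0. -0. -1.] F [-0.4 -0.2 -0.4] M [-0.02  0.02  0.05] w 0.006 q [ 0.14  0.52  1.46  0.    1.16 -1.14]
t: 3.1
position: [0.5948, 0.1198, 0.0975]
ee_rot: [0.463, 3.107, 0.0]
ft_force: [0.0, 0.3, 0.5]
width: 0.004
grip_force: 0.0
t 3.1 shift mm [ 0.2 -2.  10.5] pos [0.5948 0.1198 0.0975] yawY 73.0 tilt [ 0.  0. -1.] F [0.  0.3 0.5] M [ 0.01  0.01 -0.02] w 0.004 q [ 0.14  0.53  1.46  0.    1.15 -1.14]
```

```bash

python3 -m handwheel '[[[0,-2,2],0],[[0,-2,4],0],[[0,-2,6],0],[[0,-2,8],0],[[0,-2,9.5],0]]'
python3 -m handwheel '[[[0,0,1],0],[[0,0,1],0],[[0,0,1],0]]'
python3 -c "from h import *; to(.594,.118,.087)"
```

```text
t: 3.6
position: [0.5944, 0.1178, 0.0884]
ee_rot: [0.463, 3.107, 0.0]
ft_force: [-1.9, -1.7, 7.0]
width: 0.006
grip_force: 3.5
t: 3.9
position: [0.5944, 0.1178, 0.0876]
ee_rot: [0.463, 3.107, 0.0]
ft_force: [-3.3, -0.9, 6.2]
width: 0.006
grip_force: 3.6
t 3.9 shift mm [0.4 0.1 0.6] pos [0.5944 0.1178 0.0876] yawY 73.0 tilt [ 0.001 -0.    -1.   ] F [-3.3 -0.9  6.2] M [-0.2   0.47 -0.02] w 0.006 q [ 0.14  0.54  1.47 -0.    1.13 -1.14]
```

```bash

python3 -m handwheel '[[[0,0,0.7],0],[[0,0,0.7],0],[[0,0,1.4],0],[[0,0,1.4],0]]'
python3 -c "from h import *; to(.594,.118,.087)"
```

```text
t: 4.3
position: [0.5946, 0.1178, 0.0871]
ee_rot: [0.463, 3.106, 0.0]
ft_force: [-5.8, -2.0, 15.0]
width: 0.003
grip_force: 7.6
t 4.3 shift mm [0.6 0.  0.1] pos [0.5946 0.1178 0.0871] yawY 73.0 tilt [ 0.002 -0.    -1.   ] F [-5.8 -2.  15. ] M [-0.33  1.08  0.06] w 0.003 q [ 0.14  0.54  1.47 -0.    1.13 -1.14]
```

Bottomed at 15 N. Now I lift, open the fingers, come down around the rim and grip.

```bash

python3 -m handwheel '[[[0,0,-15],0],[[0,0,-30],0],[[0,0,-30],0],[[0,0,-30],0],[[0,0,-30],0]]' 0.8
python3 -m handwheel '[[[0,0,0],0],[[0,0,0],0],[[0,0,0],0],[[0,0,0],0]]'
python3 - <<'E'
from h import *
to(.594,.118,.067)
pic,d,W=cloud('scene')
m=(np.hypot(W[...,0]-.594,W[...,1]-.118)<.022)&(W[...,2]>.075)&(W[...,2]<.1)&(d>0); print(np.percentile(W[m][:,2],[50,90,97]) if m.any() else 'hidden')
E
```

```text
t: 4.8
position: [0.5939, 0.1179, 0.1149]
ee_rot: [-0.463, -3.106, 0.0]
ft_force: [-0.6, 0.2, 0.4]
width: 0.393
grip_force: 0.0
t: 5.2
position: [0.5941, 0.1179, 0.1154]
ee_rot: [-0.463, -3.107, 0.0]
ft_force: [0.2, -0.6, -0.1]
width: 0.736
grip_force: 0.0
t 5.2 shift mm [ 0.2  0.1 48.4] pos [0.5941 0.1179 0.1154] yawY 73.1 tilt [-0. -0. -1.] F [ 0.2 -0.6 -0.1] M [-0.03  0.02  0.03] w 0.736 q [ 0.14  0.51  1.45 -0.    1.19 -1.14]
[0.08746846 0.09077331 0.09144814]
```

Button top dropped from 97 to 91.4 mm, so it is latched.

```bash

python3 -m handwheel '[[[0,0,20],0],[[0,0,38],0],[[0,0,47.5],0],[[0,0,47.5],0],[[0,0,47.5],0]]'
python3 -c "from h import *; to(.594,.118,.067)"
python3 -m handwheel '[[[0,0,0],0],[[0,0,0],0],[[0,0,0],0],[[0,0,0],0],[[0,0,0],0]]' 0.2 15
python3 -m handwheel '[[[0,0,0],0],[[0,0,0],0],[[0,0,0],0],[[0,0,0],0]]'
python3 -c "from h import *; to(.594,.118,.067)"
```

```text
t: 5.75
position: [0.5945, 0.1179, 0.0687]
ee_rot: [0.463, 3.107, 0.0]
ft_force: [0.6, -0.4, 0.4]
width: 0.801
grip_force: 0.0
t 5.75 shift mm [ 0.5 -0.1  1.7] pos [0.5945 0.1179 0.0687] yawY 73.1 tilt [ 0.001  0.    -1.   ] F [ 0.6 -0.4  0.4] M [-0.    0.01  0.  ] w 0.801 q [ 0.14  0.56  1.49 -0.    1.09 -1.14]
t: 6.25
position: [0.5944, 0.1183, 0.0683]
ee_rot: [0.463, 3.107, 0.001]
ft_force: [1.4, 7.6, 0.9]
width: 0.421
grip_force: 15.0
t: 6.65
position: [0.5944, 0.1183, 0.0682]
ee_rot: [0.463, 3.107, 0.001]
ft_force: [1.7, 4.9, 0.9]
width: 0.42
grip_force: 15.0
t 6.65 shift mm [ 0.3 -0.4  1.2] pos [0.5944 0.1183 0.0682] yawY 73.1 tilt [ 0.001  0.001 -1.   ] F [1.7 4.9 0.9] M [ 0.96 -0.29  0.06] w 0.42 q [ 0.14  0.56  1.49  0.    1.09 -1.14]
```

```bash

python3 -m handwheel '[[[0,0,0],1],[[0,0,0],2],[[0,0,0],3],[[0,0,0],4],[[0,0,0],5]]'
python3 -m handwheel '[[[0,0,0],1],[[0,0,0],2],[[0,0,0],3],[[0,0,0],3.2],[[0,0,0],3.2]]'
python3 -c "from h import *; to(.594,.118,.067)"
```

```text
t: 7.15
position: [0.5942, 0.118, 0.0684]
ee_rot: [1.129, 2.931, 0.0]
ft_force: [-1.5, 2.8, 5.3]
width: 0.42
grip_force: 15.0
t: 7.65
position: [0.594, 0.1179, 0.0685]
ee_rot: [-1.523, -2.748, 0.001]
ft_force: [-2.5, 1.7, 5.9]
width: 0.421
grip_force: 15.0
t 7.65 shift mm [0.1 0.1 1.5] pos [0.594  0.1179 0.0685] yawY 32.0 tilt [-0. -0. -1.] F [-2.5  1.7  5.9] M [0.23 0.77 0.07] w 0.421 q [ 0.14  0.56  1.49 -0.    1.1  -0.42]
```

Turned 41°, and the released button is now pushing up on the fingers. I open, rise and check.

```bash

python3 -m handwheel '[[[0,0,0],0],[[0,0,0],0],[[0,0,0],0],[[0,0,0],0],[[0,0,0],0]]' 0.8
python3 -m handwheel '[[[0,0,-40],0],[[0,0,-80],0],[[0,0,-115],0],[[0,0,-115],0]]'
python3 - <<'E'
from h import *
pic,d,W=cloud('scene')
m=(np.hypot(W[...,0]-.594,W[...,1]-.118)<.022)&(W[...,2]>.075)&(W[...,2]<.11)&(d>0); print(np.percentile(W[m][:,2],[50,90,97]))
to(.5285,-.1402,.18)
E
```

```text
t: 8.15
position: [0.5942, 0.1178, 0.0679]
ee_rot: [-1.522, -2.748, 0.0]
ft_force: [-0.0, 0.0, -0.0]
width: 0.79
grip_force: 0.0
t: 8.55
position: [0.5959, 0.1181, 0.1883]
ee_rot: [1.519, 2.743, 0.007]
ft_force: [-0.1, -0.5, -0.3]
width: 0.797
grip_force: 0.0
[0.09310533 0.09613457 0.09706308]
t 8.6 shift mm [-183.6 -193.4    4.9] pos [0.595  0.118  0.1853] yawY 32.1 tilt [ 0.004  0.001 -1.   ] F [-0.7 -0.6 -0.4] M [-0.03  0.03  0.  ] w 0.802 q [ 0.14  0.44  1.38 -0.    1.32 -0.42]
```

```bash

python3 -m handwheel '[[[-34,-36,0],0],[[-68,-72,0],0],[[-102,-108,0],0],[[-136,-143,0],0],[[-170,-179,0],0]]'
python3 -m handwheel '[[[-14,-14.5,0],-1.5],[[-14,-14.5,0],-3],[[-14,-14.5,0],-4.5],[[-14,-14.5,0],-6],[[-14,-14.5,0],-7.5]]'
python3 -m handwheel '[[[0,0,0],-1.5],[[0,0,0],-3],[[0,0,0],-4.5],[[0,0,0],-6],[[0,0,0],-7.5]]'
python3 -m handwheel '[[[0,0,0],-0.9],[[0,0,0],-0.9],[[0,0,0],-0.9],[[0,0,0],-0.9]]'
python3 -c "from h import *; to(.5285,-.1402,.112)"
```

```text
t: 9.1
position: [0.5314, -0.1228, 0.1817]
ee_rot: [-1.521, -2.747, 0.001]
ft_force: [0.4, -0.9, 1.0]
width: 0.8
grip_force: 0.0
t: 9.6
position: [0.5273, -0.1407, 0.1815]
ee_rot: [-0.549, -3.091, -0.001]
ft_force: [0.6, -0.1, -0.1]
width: 0.8
grip_force: 0.0
t: 10.1
position: [0.5273, -0.1406, 0.1815]
ee_rot: [0.474, -3.104, -0.002]
ft_force: [0.4, 0.4, 0.2]
width: 0.799
grip_force: 0.0
t: 10.5
position: [0.5276, -0.1406, 0.1825]
ee_rot: [0.584, -3.086, -0.001]
ft_force: [-0.2, -0.2, 0.0]
width: 0.797
grip_force: 0.0
t 10.5 shift mm [-1.   0.1 70.5] pos [ 0.5276 -0.1406  0.1825] yawY 111.4 tilt [-0.001  0.    -1.   ] F [-0.2 -0.2  0. ] M [0.04 0.   0.01] w 0.797 q [-0.33  0.31  1.56  0.    1.27 -2.27]
```

```bash

python3 -m handwheel '[[[-1,0,30],0],[[-1,0,60],0],[[-1,0,69.5],0],[[-1,0,69.5],0],[[-1,0,69.5],0]]'
python3 -c "from h import *; to(.5285,-.1402,.112)"
python3 -m handwheel '[[[0,0,0],0],[[0,0,0],0],[[0,0,0],0],[[0,0,0],0],[[0,0,0],0]]' 0 40
python3 -m handwheel '[[[0,0,0],0],[[0,0,0],0],[[0,0,0],0],[[0,0,0],0],[[0,0,0],0]]'
python3 -c "from h import *; to(.5285,-.1402,.112)"
```

```text
t: 11.0
position: [0.5293, -0.1406, 0.1147]
ee_rot: [-0.587, 3.085, -0.001]
ft_force: [0.0, 0.8, 0.8]
width: 0.796
grip_force: 0.0
t 11.0 shift mm [0.6 0.6 2.7] pos [ 0.5293 -0.1406  0.1147] yawY 111.5 tilt [ 0.001 -0.    -1.   ] F [0.  0.8 0.8] M [ 0.04 -0.01 -0.03] w 0.796 q [-0.33  0.39  1.63 -0.    1.13 -2.27]
t: 11.5
position: [0.5288, -0.1404, 0.1137]
ee_rot: [-0.587, 3.086, -0.0]
ft_force: [-0.2, -0.5, 0.2]
width: 0.41
grip_force: 0.0
t: 12.0
position: [0.5285, -0.1398, 0.1135]
ee_rot: [0.588, -3.086, -0.002]
ft_force: [-2.3, 4.8, 2.1]
width: 0.149
grip_force: 40.0
t 12.0 shift mm [ 0.2 -0.4  1.5] pos [ 0.5285 -0.1398  0.1135] yawY 111.6 tilt [-0.001  0.001 -1.   ] F [-2.3  4.8  2.1] M [0.91 0.46 0.09] w 0.149 q [-0.33  0.39  1.63  0.    1.13 -2.27]
```

```bash
p(){ python3 -c "from h import *; to(.5285,-.1402,.1135)" | sed 's/.*yawY/yawY/'; }
python3 -m handwheel '[[[0,0,0],0],[[0,0,0],0],[[0,0,0],0.8],[[0,0,0],0.8]]' - 50 >/dev/null; p
python3 -m handwheel '[[[0,0,0],0.8],[[0,0,0],0.8]]'>/dev/null; p
python3 -m handwheel '[[[0,0,0],0.8],[[0,0,0],0.8]]'>/dev/null; p
python3 -m handwheel '[[[0,0,0],0.8],[[0,0,0],0.8]]'>/dev/null; p
python3 -m handwheel '[[[0,0,0],0.8],[[0,0,0],0.8]]'>/dev/null; p
python3 -m handwheel '[[[0,0,0],0.8],[[0,0,0],0.8]]'; p
python3 -m handwheel '[[[0,0,0],0.8],[[0,0,0],0.8]]' >/dev/null; p
```

```text
yawY 107.5 tilt [-0.001  0.001 -1.   ] F [-3.1  4.3  3. ] M [0.97 0.5  0.13] w 0.145 q [-0.33  0.39  1.63  0.    1.13 -2.2 ]
yawY 103.6 tilt [-0.     0.001 -1.   ] F [-2.8  4.6  2.4] M [0.92 0.5  0.13] w 0.146 q [-0.33  0.39  1.63  0.    1.13 -2.13]
yawY 99.6 tilt [-0.  0. -1.] F [-3.6  4.7  2.9] M [0.93 0.56 0.09] w 0.143 q [-0.33  0.39  1.63  0.    1.13 -2.07]
yawY 95.7 tilt [-0.  0. -1.] F [-3.6  4.1  2.7] M [0.74 0.56 0.07] w 0.144 q [-0.33  0.39  1.63  0.    1.12 -2.  ]
yawY 91.7 tilt [-0. -0. -1.] F [-3.   3.1  1.8] M [0.49 0.6  0.06] w 0.147 q [-0.33  0.39  1.63 -0.    1.12 -1.93]
t: 13.4
position: [0.5287, -0.1405, 0.1136]
ee_rot: [-0.063, -3.141, 0.0]
ft_force: [-3.3, 1.3, 2.5]
width: 0.147
grip_force: 50.0
yawY 87.7 tilt [-0. -0. -1.] F [-3.3  1.3  2.5] M [0.32 0.56 0.13] w 0.147 q [-0.33  0.39  1.63 -0.    1.12 -1.86]
yawY 83.7 tilt [-0. -0. -1.] F [-3.5  1.   2.1] M [0.07 0.65 0.17] w 0.142 q [-0.33  0.39  1.63 -0.    1.12 -1.79]
```

Torque rises and falls with a dip near 20–24°, which is the first click. Continuing slowly.

```bash
p(){ python3 -c "from h import *; to(.5285,-.1402,.1135)" | sed 's/.*yawY/yawY/'; }
for i in 1; do python3 -m handwheel '[[[0,0,0],0.8],[[0,0,0],0.8]]'>/dev/null; p
python3 -m handwheel '[[[0,0,0],0.8],[[0,0,0],0.8]]'>/dev/null; p
python3 -m handwheel '[[[0,0,0],0.8],[[0,0,0],0.8]]'>/dev/null; p
python3 -m handwheel '[[[0,0,0],0.8],[[0,0,0],0.8]]'>/dev/null; p
python3 -m handwheel '[[[0,0,0],0.8],[[0,0,0],0.8]]'; p
python3 -m handwheel '[[[0,0,0],0.8],[[0,0,0],0.8]]'>/dev/null; p
python3 -m handwheel '[[[0,0,0],0.8],[[0,0,0],0.8]]'>/dev/null; p
done
python3 - <<'E'
from h import *
pic,d,W=cloud('scene'); cv2.imwrite('pics/k.png',cv2.resize(pic[120:240,170:330,::-1],(800,600),interpolation=cv2.INTER_CUBIC))
E
```

```text
yawY 79.7 tilt [-0.    -0.001 -1.   ] F [-4.1 -1.4  1.9] M [-0.32  0.73  0.14] w 0.144 q [-0.33  0.39  1.63 -0.    1.12 -1.72]
yawY 75.7 tilt [-0.    -0.001 -1.   ] F [-3.3 -3.5  2.5] M [-0.71  0.81  0.15] w 0.146 q [-0.33  0.39  1.63 -0.    1.12 -1.65]
yawY 71.7 tilt [-0.    -0.001 -1.   ] F [-5.4 -4.4  1.4] M [-0.94  0.89  0.1 ] w 0.146 q [-0.33  0.39  1.63 -0.    1.12 -1.58]
yawY 67.7 tilt [-0.    -0.001 -1.   ] F [-4.3 -4.   1.8] M [-1.16  0.96  0.07] w 0.144 q [-0.33  0.39  1.63 -0.    1.12 -1.51]
t: 14.6
position: [0.5285, -0.1411, 0.1135]
ee_rot: [-0.714, -3.059, 0.002]
ft_force: [-5.5, -5.5, 1.4]
width: 0.143
grip_force: 50.0
yawY 63.7 tilt [-0.    -0.001 -1.   ] F [-5.5 -5.5  1.4] M [-1.28  1.02  0.12] w 0.143 q [-0.33  0.39  1.63 -0.    1.12 -1.44]
yawY 59.7 tilt [-0.001 -0.001 -1.   ] F [-5.4 -6.9  2.4] M [-1.41  1.15  0.26] w 0.145 q [-0.33  0.39  1.63 -0.    1.12 -1.37]
yawY 55.7 tilt [-0.001 -0.002 -1.   ] F [-5.7 -6.9  2.5] M [-1.54  1.24  0.23] w 0.142 q [-0.33  0.39  1.63 -0.    1.12 -1.3 ]
```

View pics/k.png

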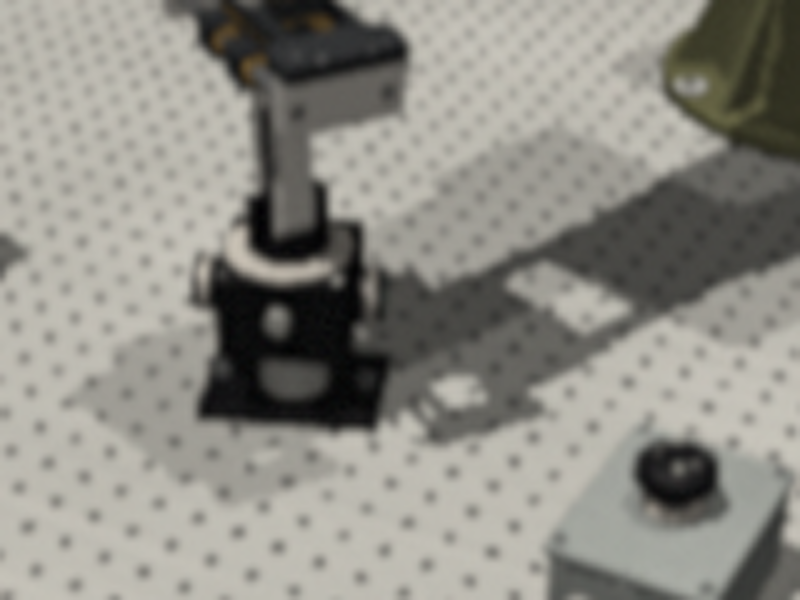

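The fingers hold the bar at (290,215), and the button is up at (675,470). The second click was passed near yaw 64°, so about 16° remains.

```bash
p(){ python3 -c "from h import *; to(.5285,-.1402,.1135)" | sed 's/.*yawY/yawY/'; }
python3 -m handwheel '[[[0,0,0],0.8],[[0,0,0],0.8]]'>/dev/null; p
python3 -m handwheel '[[[0,0,0],0.8],[[0,0,0],0.8]]'>/dev/null; p
python3 -m handwheel '[[[0,0,0],0.8],[[0,0,0],0.8]]'>/dev/null; p
python3 -m handwheel '[[[0,0,0],0.4],[[0,0,0],0.4]]'>/dev/null; p
python3 -m handwheel '[[[0,0,0],0.4],[[0,0,0],0.4],[[0,0,0],0.4],[[0,0,0],0.4],[[0,0,0],0.4]]'; p
```

```text
yawY 51.7 tilt [-0.001 -0.002 -1.   ] F [-6.4 -8.2  2.5] M [-1.61  1.38  0.18] w 0.144 q [-0.33  0.39  1.63 -0.    1.12 -1.23]
yawY 47.7 tilt [-0.001 -0.002 -1.   ] F [-7.1 -8.1  3.3] M [-1.74  1.54  0.16] w 0.139 q [-0.33  0.39  1.63 -0.    1.13 -1.16]
yawY 43.7 tilt [-0.001 -0.002 -1.   ] F [-7.3 -9.   3.3] M [-1.92  1.63  0.05] w 0.147 q [-0.33  0.39  1.63 -0.    1.13 -1.09]
yawY 41.8 tilt [-0.001 -0.002 -1.   ] F [-8.1 -8.4  2.9] M [-2.    1.73  0.13] w 0.148 q [-0.33  0.39  1.63 -0.    1.13 -1.06]
t: 16.35
position: [0.5281, -0.1417, 0.1135]
ee_rot: [-1.331, -2.845, 0.004]
ft_force: [-9.0, -9.7, 3.3]
width: 0.146
grip_force: 50.0
yawY 39.8 tilt [-0.001 -0.002 -1.   ] F [-9.  -9.7  3.3] M [-2.    1.82  0.14] w 0.146 q [-0.33  0.39  1.63 -0.    1.13 -1.02]
```

Torque fell through a third dip near 44° and is back to the level seen at stops one and two, so this is the third stop. The spring is loaded and the grip steady, so I hand in.

```bash
python3 -m handwheel '[[[0,0,0],0],[[0,0,0],0],[[0,0,0],0],[[0,0,0],0]]'; python3 -c "
from workcell import manip; print(manip.job_done())"
```

```text
t: 16.75
position: [0.5281, -0.1417, 0.1136]
ee_rot: [-1.331, -2.845, 0.004]
ft_force: [-8.7, -9.9, 3.0]
width: 0.147
grip_force: 50.0
the job is handed in; nothing more can be done
None
```

I latched the button and twisted it free so it sprang back up, turned the attenuator knob three clicks to the third stop by feel, and handed in at about 17 s still holding it steady with a 50 N grip; no verdict came back.

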